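Weigh a roll of lab tape and scan its label

TASK

Weigh and log the roll with the widest tape, the one that stands highest of the three on their spindles: slide it up off the spindle and set it down gently, label up, in the middle of the balance's pan, and let go. Then take the barcode scanner from its rest, aim its beam down at the middle of the roll's label from about 10 cm away, without touching the roll, and hold it still there for about two seconds. Finally lay the scanner back in both saddles of its rest, nose the same way as before; the roll stays on the pan and everything else stays where it is.

Things in the scene. Friction and masses are not known exactly. Their poses are not given: they have to be found in the camera images.
- wide_roll: The roll to be weighed: black wound tape roll standing on a spindle, axis upright, outer diameter 64 mm, bore 26 mm, 38 mm high (the highest of the three rolls). Origin: on the axis at its underside; z up along the axis; x towards its label. About 0.18 kg.
- wide_roll_label (a point): Centre of the white barcode label (14 x 24 mm) on the upper face of the wide roll, 22.5 mm from the roll's axis along the roll's x. Moves with the roll.
- balance: Top-pan balance, fixed: white housing 200 x 180 mm, 55 mm high, display and keys on the edge nearest the robot; its round steel pan is 124 mm across with its top at 70 mm. Origin: centre of the underside, z up.
- pan (a point): Centre of the top face of the balance's round pan, 70 mm above the table.
- rest: Scanner rest, fixed: base 150 x 74 x 10 mm, long along x, with two U-shaped saddles at x = +50 and -50 mm (14 mm thick along x, floor 60 mm above the table, cheeks up to 78 mm, 46 mm clear between the cheeks). Origin: centre of the underside; x is the way the scanner's nose points. Between the saddles there is room for fingers.
- scanner: Barcode scanner, grey plastic, 0.17 kg, beam always on: straight handle 160 mm long (x -100 to +60 mm), 30 mm wide (y), 26 mm high (z 0 to 26), and at the +x end a head 44 mm wide bent down by 55 degrees. It lies level across the saddles of its rest, nose to the rest's x. Origin: underside of the handle at its balance point, midway between the saddles; grip the handle there from above.
- window (a point): Centre of the dark window in the scanner's head, at x 99.3 mm, y 0, z -12.5 mm in the scanner's frame. Its x axis is the beam: straight out of the window, 55 degrees below the handle's x. The scanner reads a label 50 to 160 mm from the window, near the middle of the beam, the beam within 45 degrees of straight onto the label.
- spindle_a: One of three alike spindle stands, fixed: grey round foot 72 mm across and 10 mm thick, upright steel post 16 mm thick, its tip 63 mm above the table; a roll lies on the foot, the post through its bore. Origin: centre of the underside. Where each roll stands varies.
- spindle_b: One of three alike spindle stands, fixed: grey round foot 72 mm across and 10 mm thick, upright steel post 16 mm thick, its tip 63 mm above the table; a roll lies on the foot, the post through its bore. Origin: centre of the underside. Where each roll stands varies.
- spindle_c: One of three alike spindle stands, fixed: grey round foot 72 mm across and 10 mm thick, upright steel post 16 mm thick, its tip 63 mm above the table; a roll lies on the foot, the post through its bore. Origin: centre of the underside. Where each roll stands varies.
- narrow_roll: Black tape roll, 64 mm across, only 18 mm high, on one of the spindles; bystander. Origin: on the axis at its underside.
- small_roll: Black tape roll, 48 mm across, 24 mm high, on one of the spindles; bystander. Origin: on the axis at its underside.
- dropper_bottle: Amber glass bottle, 48 mm across, 100 mm high; bystander. Origin: centre of its underside.
- beaker: Open glass beaker, 68 mm across, 85 mm high; bystander. Origin: centre of its underside.
- flask: Round glass flask on a cork ring, 70 mm across, 100 mm high; bystander. Origin: centre of its underside.
- joint_clip: Small plastic joint clip lying flat, about 52 x 34 x 10 mm; bystander. Origin: centre of its underside.
- marker_pen: Marker pen lying flat, 120 x 14 x 14 mm; bystander. Origin: centre of its underside.
- stopper_box: Cardboard box 70 x 50 x 30 mm; bystander. Origin: centre of its underside.
Not all that is in view belongs to the job. Leave any red or yellow look-alike of the wide_roll alone.

How it is judged:
On the way, in this order (a step that is already met when the one before it is completed fails the run):
1. the wide roll is slid up clear of its spindle's tip (z of wide_roll in the frame of spindle_a above 0.065 m), for 0.1 s.
2. the wide roll lies flat in the middle of the pan, released and at rest (horizontal distance between wide_roll and pan below 0.025 m and z of wide_roll in the frame of pan between -0.004 and 0.005 m and angle between wide_roll's own z axis and vertical below 0.1 rad and contact force between the fingers and wide_roll below 0.1 N and linear speed of wide_roll below 0.02 m/s), for 0.3 s.
3. the scanner is held still for 1 s, its beam within 12 mm of the label centre and 45 degrees of straight onto it, from 50 to 160 mm, the roll still on the pan (horizontal distance between wide_roll and pan below 0.025 m and z of wide_roll in the frame of pan between -0.004 and 0.005 m and angle between wide_roll's own z axis and vertical below 0.1 rad and contact force between the fingers and scanner above 0.3 N and x of wide_roll_label in the frame of window between 0.05 and 0.16 m and y of wide_roll_label in the frame of window between -0.012 and 0.012 m and z of wide_roll_label in the frame of window between -0.012 and 0.012 m and angle between the x axis of window and the z axis of wide_roll, either way round below 0.8 rad and linear speed of scanner below 0.02 m/s and angular speed of scanner below 0.15 rad/s), for 1 s.
At the end, for the whole second after the job is handed in: The wide roll lies flat on the pan, its axis within 25 mm of the pan's centre; the scanner lies in both saddles of its rest, nose the same way as at the start, within 22 mm along and 13 mm across the rest and 0.15 to 0.2 rad; both released and at rest (all of step 2 and x of scanner in the frame of rest between -0.022 and 0.022 m and y of scanner in the frame of rest between -0.013 and 0.013 m and z of scanner in the frame of rest between 0.054 and 0.067 m and x of window in the frame of rest above 0.05 m and angle between the x axis of scanner and the x axis of rest, either way round below 0.2 rad and angle between scanner's own z axis and vertical below 0.15 rad and linear speed of scanner below 0.02 m/s and contact force between the fingers and scanner below 0.1 N); the robot touches nothing.
It fails at once if the roll is let fall onto the balance from more than about 20 mm (contact force between the fingers and wide_roll below 0.05 N and z of wide_roll in the frame of pan above 0.014 m and horizontal distance between wide_roll and pan below 0.09 m and linear speed of wide_roll above 0.3 m/s).
It fails at once if the roll is pressed onto the balance with more than 50 N (contact force between wide_roll and balance above 50 N).
It fails at once if the scanner touches the roll (contact force between scanner and wide_roll above 0.3 N).
It fails at once if a bystander is moved by more than 30 mm (distance of any of narrow_roll, small_roll, dropper_bottle, beaker, flask, joint_clip, marker_pen, stopper_box from where it was at the start of the episode above 0.03 m).
It also fails if it takes over 72 s, if anything falls off the work surface, if the arm or the gripper's body presses on something with over 40 N, if the wrist force passes 120 N, or if a joint passes its speed limit or range.

ROBOT

A 7-joint arm with a two-finger parallel gripper is mounted at the origin on the work surface. World frame = base frame: x ahead of the robot, y to its left, z up, the work surface at z = 0. Lengths are in m, angles in rad, forces in N, time in s.
With the tool pointing down it reaches from about 0.4 to 0.9 m from the base axis. Payload 5.6 kg.
Tool frame: the origin (TCP) lies at the very end of the fingers, on their centre line; the grasp point (between the pads) lies 19 mm behind it; z points along the fingers, y is the direction in which the jaws open and shut (so a half turn about z gives the same grasp; the last joint's range is limited). The gripper opens to 92 mm and grips with 3 to 60 N. Pads are 20 mm wide; open, the fingers measure 128 mm over their backs; the gripper's body (75 mm by 189 mm) begins 69 mm behind the grasp point.
Start: joints at [1.195, 0.468, -0.012, 1.603, 0.006, 1.071, -0.056], TCP at [0.212, -0.614, 0.215] pointing down, gripper open.
Joint ranges: [-2.53, 2.53], [-0.31, 2.02], [-1.57, 1.55], [0.28, 2.44], [-1.29, 4.43], [0.15, 1.84], [-2.92, 2.92]. Speed limits (rad/s): [2.57, 2.57, 3.14, 3.14, 3.14, 3.14, 3.14].

INTERFACE

Orientations are given as a unit quaternion [x, y, z, w].
In Python, from station import robot, get_image, camera_params gives the robot as it stands.
- The arm moves only by the tool jog_arm, never from a script. Its argument "targets" is a list of rows, each an object of numbers: "tx", "ty", "tz": the shift along the tool's x, y, z in m; "ax", "ay", "az": the turn, a rotation vector about the tool's x, y, z in rad; "gripper": the closure, from 0 (fully open) to 1 (shut). A call has 1 to 20 rows; each row is the pose to reach, as a shift and turn from the pose measured when the call began, along the tool's axes at that moment; what a row does not reach only later rows make up. A row lasts 1/8 s, in which the tool goes at most 62.5 mm and 10.7 degrees, less where a joint would pass 70% of its speed; a pose out of reach is approached as far as the arm can. A call with a gripper value outside its range is refused whole. The fingers move at their own pace and stop on an object; "squeeze" is the grip in N (left out, the last holds). Time passes only in rows, so rows that repeat a pose let the fingers close. It gives the time, the measured TCP pose, the force and the opening at its end, in the units of the state.
- robot.get_state(): the state, without advancing time (a new reading comes with each control period).
- get_image(name): name is "scene" or "top"; returns the picture (384x512x3 uint8, red, green, blue); there is no depth.
- camera_params(name): a dict with "intrinsics" (3x3 intrinsics, pixels), "dist_coeffs" ([k1, k2, p1, p2, k3] as OpenCV has them; the pictures are not rectified), "rvec" (rotation vector, rad) and "tvec" (3), from world to camera coordinates, as OpenCV has them. Camera axes: x right, y down, z forward; pixel columns grow to the right and rows downward; lengths in m; the calibration is good to about 2 mm. A picture is of the moment at which its call begins. camera_params takes no time and is no camera call.
- robot.job_done(): hands the job in, once; it reports no verdict.
The state is a dict: "time_s": time; "qpos": joint angles; "qvel": joint speeds; "joint_efforts": joint torques, N m; "ee_pos": TCP position; "ee_rot": TCP orientation; "ft_force": force on the tool from outside, world axes, zero at the start; "moment": the same for the moment, N m; "gripper_width": finger opening in m.
Only numpy, scipy, OpenCV 4.12 (cv2) and the standard library are available. Lean on these libraries where they do the work, as an engineer would, in place of code of your own. Each camera call takes 0.05 s, during which the arm holds its last target. There are 200 camera calls.

## Working session

There is one attempt and no reset: what is moved stays moved. The work goes in short steps, Python scripts to look and compute and a tool call to move; the robot and the scene stay as the last step left them, time stands still between calls to the robot, and variables do not carry over. Pictures are saved under pics/ and viewed, about 8 in all and at most 12, crops included, and the job is handed in when it is done.

Besides the shell and the picture viewer there is one more tool, called after "Emit:" as a command line: name --argument value ..., lists and objects as JSON in quotes. jog_arm: Moves the arm, as the interface text tells. Its arguments: {"type":"object","properties":{"targets":{"type":"array"},"squeeze":{"type":"number"}},"required":["targets"]}

```bash
mkdir -p pics; cat > h.py <<'E'
import numpy as np, cv2
from station import robot, get_image, camera_params
from scipy.spatial.transform import Rotation as R
def ray(name,uv):
    c=camera_params(name);K=np.array(c["intrinsics"]);d=np.array(c["dist_coeffs"])
    Rm=cv2.Rodrigues(np.array(c["rvec"],float))[0];t=np.array(c["tvec"],float).ravel()
    p=cv2.undistortPoints(np.array(uv,float).reshape(-1,1,2),K,d).reshape(-1,2)
    return -Rm.T@t,(Rm.T@np.c_[p,np.ones(len(p))].T).T
def onz(name,uv,z):
    o,d=ray(name,uv);return o+d*((z-o[2])/d[:,2])[:,None]
def proj(name,P):
    c=camera_params(name)
    return cv2.projectPoints(np.array(P,float).reshape(-1,1,3),np.array(c["rvec"],float),np.array(c["tvec"],float),np.array(c["intrinsics"]),np.array(c["dist_coeffs"]))[0].reshape(-1,2)
def shot(name,fn):
    im=get_image(name);cv2.imwrite("pics/"+fn,im[:,:,::-1]);return im
E
python3 - <<'E'
from h import *
for n in("top","scene"):
    im=shot(n,n+"0.png"); print(n,ray(n,[[256,192]]))
a=cv2.imread("pics/top0.png");cv2.imwrite("pics/top0b.png",cv2.resize(a,(800,600),interpolation=cv2.INTER_CUBIC))
a=cv2.imread("pics/scene0.png");cv2.imwrite("pics/scene0b.png",cv2.resize(a,(800,600),interpolation=cv2.INTER_CUBIC))
s=robot.get_state();print(s["time_s"],s["ee_pos"],s["ee_rot"],s["gripper_width"])
print(R.from_quat(s["ee_rot"]).as_matrix().round(3))
E
```

```text
top (array([ 0.39959315, -0.09776781,  0.98050753]), array([[ 0.143976  ,  0.02301727, -0.98960195]]))
scene (array([ 0.9498414 , -0.3622417 ,  0.89426867]), array([[-0.39248644,  0.31826965, -0.86310255]]))
0.1 [ 0.21211074 -0.61388927  0.21376023] [ 9.86189077e-01  1.65621640e-01 -1.90369456e-04 -7.34807601e-04] 0.09171481416235465
[[ 0.945  0.327 -0.001]
 [ 0.327 -0.945  0.001]
 [-0.    -0.002 -1.   ]]
```

View pics/top0b.png

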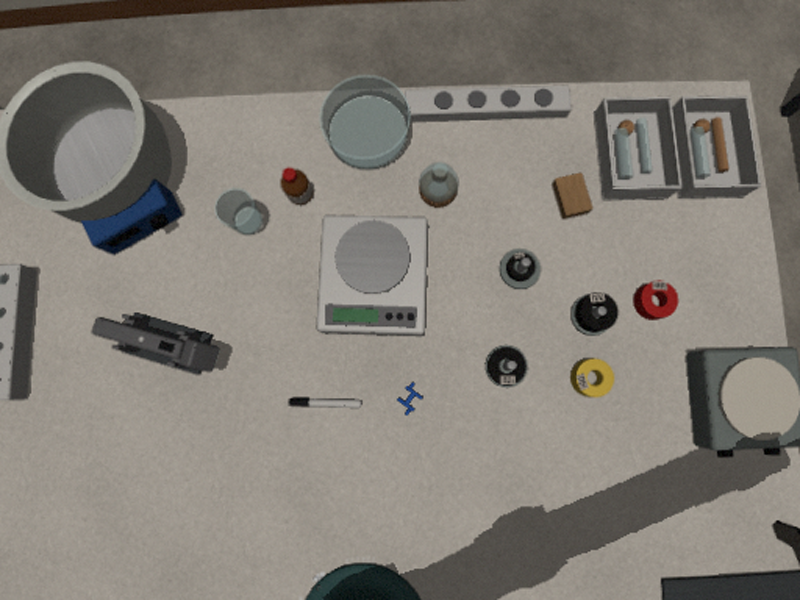

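View pics/scene0b.png

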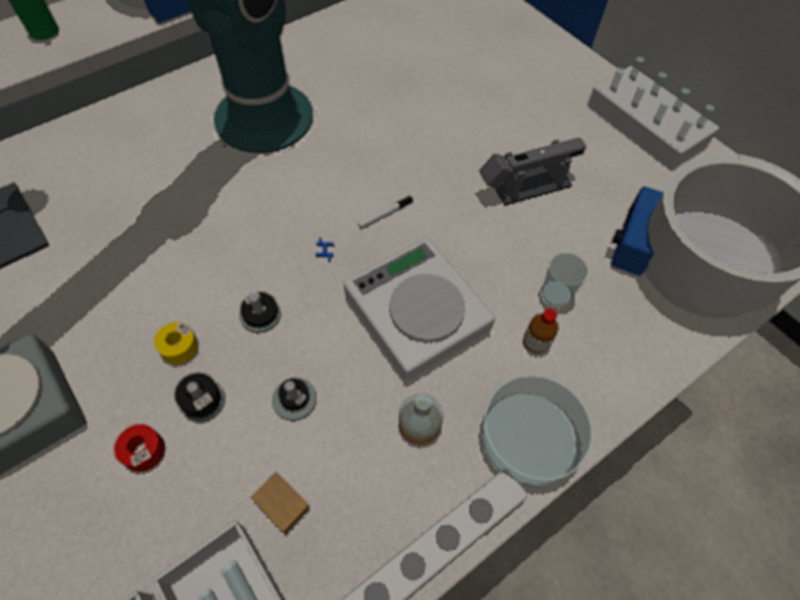

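The top view shows three black candidates in the 800-px picture: (520,267) is the smallest, and (596,312) and (507,365) are both 64 mm. The red roll (656,300) and yellow roll (593,378) are look-alikes to leave alone. I'll use an enlarged crop and two-view label heights to decide between the two.

```bash
python3 - <<'E'
from h import *
t=cv2.imread("pics/top0.png");s=cv2.imread("pics/scene0.png")
a=cv2.resize(t[150:260,300:410],(400,400),interpolation=cv2.INTER_CUBIC)
b=cv2.resize(s[180:280,100:210],(400,400),interpolation=cv2.INTER_CUBIC)
c=cv2.resize(t[185:250,50:150],(400,200),interpolation=cv2.INTER_CUBIC)
d=cv2.resize(s[80:140,300:380],(400,200),interpolation=cv2.INTER_CUBIC)
cv2.imwrite("pics/crop1.png",np.vstack([np.hstack([a,b]),np.hstack([c,d])]))
# dark blobs near rolls
for n,im in(("top",t),("scene",s)):
    m=(im.max(2)<60).astype(np.uint8)
    k,l,st,ce=cv2.connectedComponentsWithStats(m)
    for i in range(1,k):
        if 80<st[i,4]<3000: print(n,st[i],ce[i].round(1))
g=cv2.cvtColor(t,cv2.COLOR_BGR2GRAY)
# pan circle, balance housing
m=((t.min(2)>195)).astype(np.uint8);print(onz("top",[[372*.64,257*.64]],.07))
for uv,z in(((596,312),.048),((507,365),.048),((520,267),.034)):print(onz("top",[[uv[0]*.64,uv[1]*.64]],z))
E
```

```text
top [   0    0  264   18 1910] [92.9  5.8]
top [499  50  13  66 369] [507.6  74.7]
top [  62   67   55   96 1306] [ 93.5 125.3]
top [  9  99  27  28 193] [ 19.8 113.3]
top [324 162  19  18 191] [332.4 171.8]
top [  8 171  15  84 493] [ 15.  212.4]
top [406 183  13  21  85] [409.6 193.9]
top [368 189  27  24 453] [380.6 200.7]
top [ 70 200  70  39 962] [110.4 218.8]
top [312 222  25  24 359] [323.5 232.4]
top [439 224  17  64 696] [447.1 255.3]
top [459 280  53  13 300] [484.3 285.6]
top [495 333  17  27 219] [504.5 342.6]
top [ 196  361   74   23 1051] [235.7 374.2]
top [ 423  365   89   19 1436] [469.8 375.3]
scene [  5   0  32  26 519] [22.4 11.3]
scene [337   0  53  31 834] [367.7   9.8]
scene [ 140   55   60   43 1549] [167.6  79.1]
scene [ 308   94   66   37 1114] [340.3 113.6]
scene [   0  118   31   54 1027] [ 10.7 145.3]
scene [392 126  27  50 481] [403.4 161. ]
scene [154 187  24  23 357] [166.  199.4]
scene [486 198  26  34 422] [501.7 211.9]
scene [   0  216   55   88 1063] [ 28.5 270.5]
scene [112 239  30  31 546] [126.6 254. ]
scene [178 243  20  21 229] [187.4 253.3]
scene [425 256  17  15  97] [433.6 261.8]
scene [395 279  23  15 125] [406.  286.1]
scene [333 292  71  63 956] [366.9 319.7]
scene [282 358  41  26 437] [302.9 373.9]
[[ 0.60490184 -0.03202026  0.07      ]]
[[ 0.50652568 -0.39982169  0.048     ]]
[[ 0.42365803 -0.24801085  0.048     ]]
[[ 0.58852051 -0.2810142   0.034     ]]
```

View pics/crop1.png

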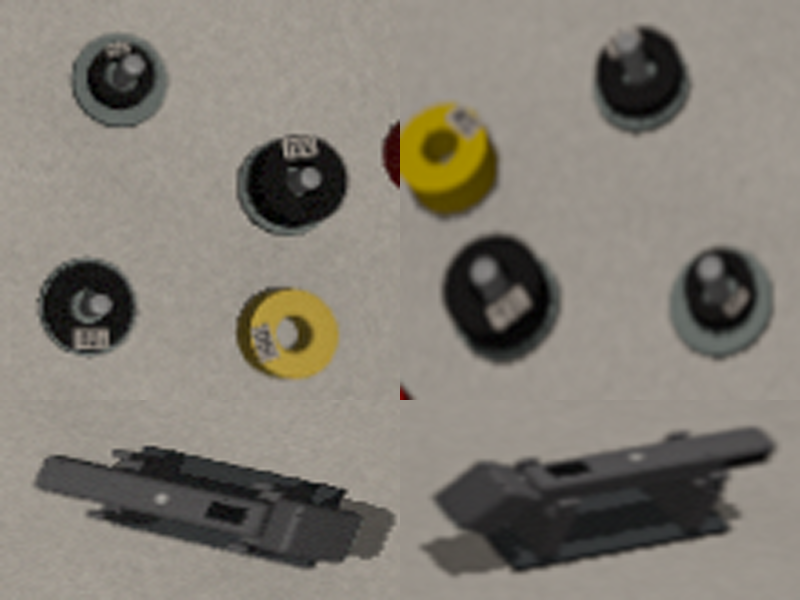

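```bash
cat >> h.py <<'E'
def tri(a,b):
    (o1,d1),(o2,d2)=ray("top",[a]),ray("scene",[b]);d1=d1[0];d2=d2[0]
    s,t=np.linalg.lstsq(np.c_[d1,-d2],o2-o1,rcond=None)[0]
    p,q=o1+s*d1,o2+t*d2;return ((p+q)/2).round(4),round(np.linalg.norm(p-q)*1e3,1)
E
python3 - <<'E'
from h import *
T=lambda x,y:(300+x*.275-.4,150+y*.275-.4); S=lambda x,y:(100+(x-400)*.275-.4,180+y*.25-.4)
for n,a,b in(("wide label",T(300,147),S(507,310)),("wide tip",T(312,178),S(484,270)),("narrow label",T(91,338),S(622,38)),("narrow tip",T(101,305),S(630,40))):print(n,tri(a,b))
C=lambda x,y:(50+x*.25-.4,185+(y-400)*.325-.4); D=lambda x,y:(300+(x-400)*.2-.4,80+(y-400)*.3-.4)
print("dot",tri(C(162,498),D(636,457)),onz("top",[C(162,498)],.086))
# handle corners top face, tail
print("edges",onz("top",[C(47,458),C(37,484),C(268,500),C(258,538)],.086))
print("label",onz("top",[T(285,140),T(312,136),T(318,156),T(286,160)],.048))
print("tip",onz("top",[T(312,178)],.063),"foot-based",onz("top",[T(284,188)],.01))
t=cv2.imread("pics/top0.png")
# pan ellipse / housing
g=t.astype(int);hsv=cv2.cvtColor(t,cv2.COLOR_BGR2HSV)
sub=g[135:220,200:280].mean(2);m=((sub>185)).astype(np.uint8)
c=max(cv2.findContours(m,0,2)[0],key=cv2.contourArea).reshape(-1,2)+[200,135]
r=cv2.minAreaRect(c.astype(np.float32));print(r);print(onz("top",cv2.boxPoints(r),.055))
m2=((hsv[...,2]<182)&(hsv[...,2]>90)).astype(np.uint8);m2=m2[138:192,208:266]
cc=max(cv2.findContours(m2,0,2)[0],key=cv2.contourArea).reshape(-1,2)+[208,138]
e=cv2.fitEllipse(cv2.convexHull(cc.astype(np.int32)));print(e,onz("top",[e[0]],.07))
b=cv2.resize(t[185:250,60:145],(800,600),interpolation=cv2.INTER_CUBIC)
cv2.imwrite("pics/crop2.png",np.clip(b.astype(float)*2,0,255))
E
```

```text
wide label (array([ 0.532 , -0.4017,  0.0492]), np.float64(2.9))
wide tip (array([ 0.5081, -0.4025,  0.0646]), np.float64(4.7))
narrow label (array([ 0.4017, -0.248 ,  0.0348]), np.float64(3.0))
narrow tip (array([ 0.4247, -0.2497,  0.0648]), np.float64(6.3))
dot (array([0.4782, 0.3465, 0.0886]), np.float64(3.1)) [[0.47769782 0.34620794 0.086     ]]
edges [[0.51264276 0.42568126 0.086     ]
 [0.49089922 0.43109335 0.086     ]
 [0.47474849 0.27634808 0.086     ]
 [0.4438053  0.28170034 0.086     ]]
label [[ 0.53700273 -0.39314911  0.048     ]
 [ 0.53936321 -0.41278338  0.048     ]
 [ 0.52483177 -0.41592338  0.048     ]
 [ 0.5225875  -0.39275028  0.048     ]]
tip [[ 0.50741404 -0.40532391  0.063     ]] foot-based [[ 0.50678749 -0.40168602  0.01      ]]Traceback (most recent call last):
  File "<stdin>", line 14, in <module>
ValueError: max() iterable argument is empty
```

Emit:
jog_arm --targets '[{"tx": 0.06, "ty": -0.018, "tz": 0.01, "az": -0.09, "gripper": 0}, {"tx": 0.12, "ty": -0.036, "tz": 0.02, "az": -0.18, "gripper": 0}, {"tx": 0.18, "ty": -0.054, "tz": 0.03, "az": -0.27, "gripper": 0}, {"tx": 0.24, "ty": -0.072, "tz": 0.04, "az": -0.36, "gripper": 0}, {"tx": 0.3, "ty": -0.09, "tz": 0.05, "az": -0.45, "gripper": 0}, {"tx": 0.348, "ty": -0.103, "tz": 0.06, "az": -0.54, "gripper": 0}, {"tx": 0.348, "ty": -0.103, "tz": 0.06, "az": -0.54, "gripper": 0}, {"tx": 0.348, "ty": -0.103, "tz": 0.06, "az": -0.54, "gripper": 0}, {"tx": 0.348, "ty": -0.103, "tz": 0.06, "az": -0.54, "gripper": 0}]'

```text
invalid input
```

```bash
cat >> h.py <<'E'
def st():
    s=robot.get_state();M=R.from_quat(s["ee_rot"]).as_matrix()
    print("t",round(s["time_s"],2),"pos",np.round(s["ee_pos"],4),"w",round(s["gripper_width"],4),"F",np.round(s["ft_force"],1));print(M.round(3));return s,M
def go(M,p,q): print("tool shift",(M.T@(np.array(q)-p)).round(4))
E
python3 - <<'E'
from h import *
s,M=st();go(M,s["ee_pos"],[.507,-.403,.018])
t=cv2.imread("pics/top0.png")
b=cv2.resize(t[185:250,60:145],(784,600),interpolation=cv2.INTER_CUBIC)
cv2.imwrite("pics/crop2.png",np.clip(b.astype(float)*2.2,0,255))
im=shot("scene","s1.png");u=proj("scene",[s["ee_pos"]])[0].astype(int);print(u,proj("scene",[[.507,-.403,.048]]))
c=im[u[1]-70:u[1]+80,max(0,u[0]-100):u[0]+100,::-1];cv2.imwrite("pics/s1c.png",cv2.resize(c,None,fx=3.5,fy=3.5,interpolation=cv2.INTER_CUBIC))
E
```

```text
t 0.1 pos [ 0.2121 -0.6139  0.2138] w 0.0917 F [ 0.3 -0.   0.1]
[[ 0.945  0.327 -0.001]
 [ 0.327 -0.945  0.001]
 [-0.    -0.002 -1.   ]]
tool shift [ 0.3476 -0.1027  0.1959]
[-53 170] [[123.21851513 249.5852347 ]][ WARN:0@0.771] global loadsave.cpp:1063 imwrite_ Unsupported depth image for selected encoder is fallbacked to CV_8U.
```

View pics/s1c.png

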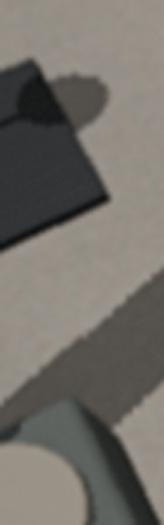

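View pics/crop2.png

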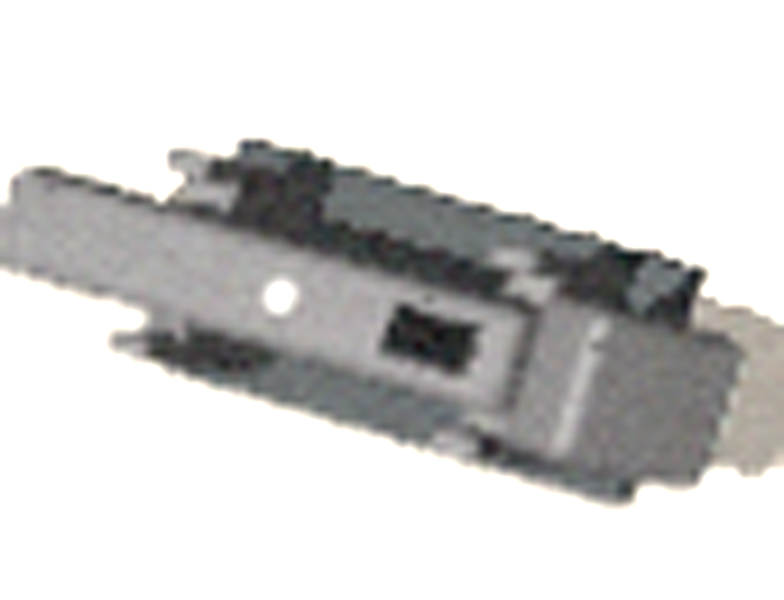

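The call was refused, so the arm did not move. I'll retry with every key given in full.

Emit:
jog_arm --targets '[{"tx": 0.06, "ty": -0.018, "tz": 0.01, "ax": 0.0, "ay": 0.0, "az": -0.09, "gripper": 0.0}, {"tx": 0.12, "ty": -0.036, "tz": 0.02, "ax": 0.0, "ay": 0.0, "az": -0.18, "gripper": 0.0}, {"tx": 0.18, "ty": -0.054, "tz": 0.03, "ax": 0.0, "ay": 0.0, "az": -0.27, "gripper": 0.0}, {"tx": 0.24, "ty": -0.072, "tz": 0.04, "ax": 0.0, "ay": 0.0, "az": -0.36, "gripper": 0.0}, {"tx": 0.3, "ty": -0.09, "tz": 0.05, "ax": 0.0, "ay": 0.0, "az": -0.45, "gripper": 0.0}, {"tx": 0.348, "ty": -0.103, "tz": 0.06, "ax": 0.0, "ay": 0.0, "az": -0.54, "gripper": 0.0}, {"tx": 0.348, "ty": -0.103, "tz": 0.06, "ax": 0.0, "ay": 0.0, "az": -0.54, "gripper": 0.0}, {"tx": 0.348, "ty": -0.103, "tz": 0.06, "ax": 0.0, "ay": 0.0, "az": -0.54, "gripper": 0.0}]' --squeeze 20

```text
time_s: 1.15
ee_pos: [0.5066, -0.4034, 0.1535]
ee_rot: [0.906, 0.422, -0.001, -0.001]
ft_force: [0.4, -0.1, -0.5]
gripper_width: 0.0918
```

```bash
python3 - <<'E'
from h import *
s,M=st();go(M,s["ee_pos"],[.507,-.403,.018])
C=lambda x,y:(60+x/9.224-.45,185+y/9.23-.45)
P=onz("top",[C(190,175),C(145,340),C(525,265),C(460,440)],.078);print(P)
m=P.mean(0);d=(P[2]+P[3]-P[0]-P[1])/2;print("mid",m,"d",d,np.linalg.norm(d),np.degrees(np.arctan2(d[1],d[0])))
H=onz("top",[C(8,218),C(515,350),C(280,297)],.086);print(H);d=H[1]-H[0];print(np.linalg.norm(d),np.degrees(np.arctan2(d[1],d[0])))
im=shot("scene","s1.png")
c=im[170:330,40:260,::-1];cv2.imwrite("pics/s1c.png",cv2.resize(c,None,fx=3.5,fy=3.5,interpolation=cv2.INTER_CUBIC))
E
```

```text
t 1.15 pos [ 0.5066 -0.4034  0.1535] w 0.0918 F [ 0.4 -0.1 -0.5]
[[ 0.643  0.766 -0.002]
 [ 0.766 -0.643  0.001]
 [-0.    -0.002 -1.   ]]
tool shift [0.0007 0.0003 0.1355]
[[0.51240356 0.37883508 0.078     ]
 [0.46640351 0.38948114 0.078     ]
 [0.48523071 0.28041818 0.078     ]
 [0.43739816 0.29711899 0.078     ]]
mid [0.47535899 0.33646335 0.078     ] d [-0.0280891  -0.09538953  0.        ] 0.09943922468348804 -106.40797920717495
[[0.50046046 0.42743456 0.086     ]
 [0.46126702 0.27901348 0.086     ]
 [0.47700028 0.34668972 0.086     ]]
0.15350876334050195 -104.79238275687604
```

View pics/s1c.png

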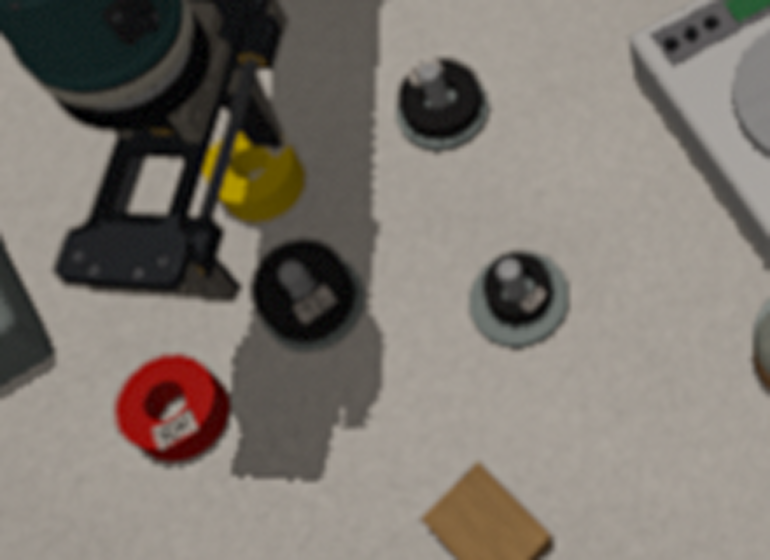

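The gripper is over the wide roll (crop 305,290), clear of the red one (170,405) and the yellow one (255,175). Rest centre is about (0.475, 0.336), with the saddles 99.4 mm apart against 100 mm given. Descending and gripping.

Emit:
jog_arm --targets '[{"tx": 0.001, "ty": 0.0, "tz": 0.04, "ax": 0.0, "ay": 0.0, "az": 0.0, "gripper": 0.0}, {"tx": 0.001, "ty": 0.0, "tz": 0.075, "ax": 0.0, "ay": 0.0, "az": 0.0, "gripper": 0.0}, {"tx": 0.001, "ty": 0.0, "tz": 0.1, "ax": 0.0, "ay": 0.0, "az": 0.0, "gripper": 0.0}, {"tx": 0.001, "ty": 0.0, "tz": 0.12, "ax": 0.0, "ay": 0.0, "az": 0.0, "gripper": 0.0}, {"tx": 0.001, "ty": 0.0, "tz": 0.135, "ax": 0.0, "ay": 0.0, "az": 0.0, "gripper": 0.0}, {"tx": 0.001, "ty": 0.0, "tz": 0.135, "ax": 0.0, "ay": 0.0, "az": 0.0, "gripper": 0.0}, {"tx": 0.001, "ty": 0.0, "tz": 0.135, "ax": 0.0, "ay": 0.0, "az": 0.0, "gripper": 0.2}, {"tx": 0.001, "ty": 0.0, "tz": 0.135, "ax": 0.0, "ay": 0.0, "az": 0.0, "gripper": 0.4}, {"tx": 0.001, "ty": 0.0, "tz": 0.135, "ax": 0.0, "ay": 0.0, "az": 0.0, "gripper": 0.5}, {"tx": 0.001, "ty": 0.0, "tz": 0.135, "ax": 0.0, "ay": 0.0, "az": 0.0, "gripper": 0.5}, {"tx": 0.001, "ty": 0.0, "tz": 0.135, "ax": 0.0, "ay": 0.0, "az": 0.0, "gripper": 0.5}, {"tx": 0.001, "ty": 0.0, "tz": 0.135, "ax": 0.0, "ay": 0.0, "az": 0.0, "gripper": 0.5}]' --squeeze 20

```text
time_s: 2.7
ee_pos: [0.5071, -0.4039, 0.0197]
ee_rot: [0.907, 0.422, -0.0, 0.0]
ft_force: [-0.7, -0.3, 6.0]
gripper_width: 0.0644
```

Gripped at 64.4 mm, which matches the 64 mm roll. Lifting straight up.

Emit:
jog_arm --targets '[{"tx": 0.0, "ty": 0.0, "tz": -0.015, "ax": 0.0, "ay": 0.0, "az": 0.0, "gripper": 0.5}, {"tx": 0.0, "ty": 0.0, "tz": -0.03, "ax": 0.0, "ay": 0.0, "az": 0.0, "gripper": 0.5}, {"tx": 0.0, "ty": 0.0, "tz": -0.05, "ax": 0.0, "ay": 0.0, "az": 0.0, "gripper": 0.5}, {"tx": 0.0, "ty": 0.0, "tz": -0.07, "ax": 0.0, "ay": 0.0, "az": 0.0, "gripper": 0.5}, {"tx": 0.0, "ty": 0.0, "tz": -0.09, "ax": 0.0, "ay": 0.0, "az": 0.0, "gripper": 0.5}, {"tx": 0.0, "ty": 0.0, "tz": -0.11, "ax": 0.0, "ay": 0.0, "az": 0.0, "gripper": 0.5}, {"tx": 0.0, "ty": 0.0, "tz": -0.125, "ax": 0.0, "ay": 0.0, "az": 0.0, "gripper": 0.5}, {"tx": 0.0, "ty": 0.0, "tz": -0.125, "ax": 0.0, "ay": 0.0, "az": 0.0, "gripper": 0.5}, {"tx": 0.0, "ty": 0.0, "tz": -0.125, "ax": 0.0, "ay": 0.0, "az": 0.0, "gripper": 0.5}]' --squeeze 20

```text
time_s: 3.82
ee_pos: [0.5066, -0.4036, 0.144]
ee_rot: [0.907, 0.422, -0.001, -0.0]
ft_force: [0.2, 0.9, -2.3]
gripper_width: 0.0644
```

```bash
python3 - <<'E'
from h import *
s,M=st();go(M,s["ee_pos"],[.605,-.032,.145])
im=shot("scene","s2.png");c=im[110:260,30:230,::-1];print(proj("scene",[s["ee_pos"]]))
cv2.imwrite("pics/s2c.png",cv2.resize(c,None,fx=3.5,fy=3.5,interpolation=cv2.INTER_CUBIC))
E
```

```text
t 3.83 pos [ 0.5066 -0.4036  0.144 ] w 0.0644 F [ 0.2  0.9 -2.3]
[[ 0.645  0.765 -0.001]
 [ 0.765 -0.645  0.   ]
 [-0.001 -0.001 -1.   ]]
tool shift [ 0.3475 -0.1643 -0.0011]
[[110.43271213 233.14911367]]
```

View pics/s2c.png

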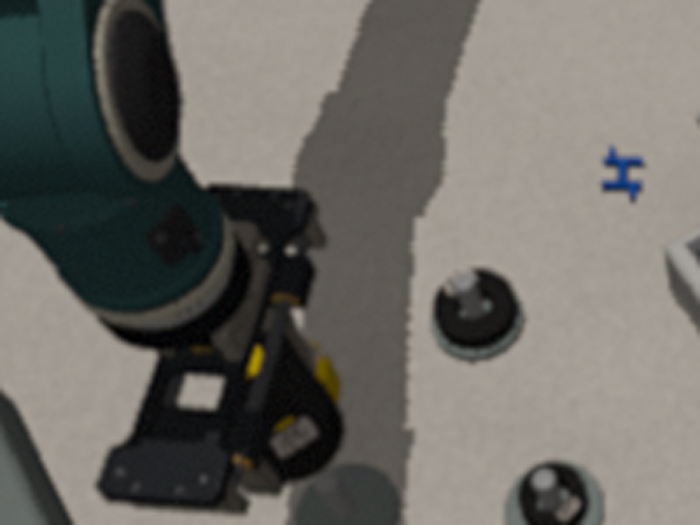

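The roll is held with its label up (crop 293,437), clear of its spindle. Moving over the pan.

Emit:
jog_arm --targets '[{"tx": 0.025, "ty": -0.012, "tz": 0.0, "ax": 0.0, "ay": 0.0, "az": 0.0, "gripper": 0.5}, {"tx": 0.065, "ty": -0.031, "tz": 0.0, "ax": 0.0, "ay": 0.0, "az": 0.0, "gripper": 0.5}, {"tx": 0.11, "ty": -0.052, "tz": 0.0, "ax": 0.0, "ay": 0.0, "az": 0.0, "gripper": 0.5}, {"tx": 0.155, "ty": -0.073, "tz": 0.0, "ax": 0.0, "ay": 0.0, "az": 0.0, "gripper": 0.5}, {"tx": 0.2, "ty": -0.095, "tz": 0.0, "ax": 0.0, "ay": 0.0, "az": 0.0, "gripper": 0.5}, {"tx": 0.245, "ty": -0.116, "tz": 0.0, "ax": 0.0, "ay": 0.0, "az": 0.0, "gripper": 0.5}, {"tx": 0.285, "ty": -0.135, "tz": 0.0, "ax": 0.0, "ay": 0.0, "az": 0.0, "gripper": 0.5}, {"tx": 0.32, "ty": -0.151, "tz": 0.0, "ax": 0.0, "ay": 0.0, "az": 0.0, "gripper": 0.5}, {"tx": 0.34, "ty": -0.161, "tz": 0.0, "ax": 0.0, "ay": 0.0, "az": 0.0, "gripper": 0.5}, {"tx": 0.3475, "ty": -0.164, "tz": 0.0, "ax": 0.0, "ay": 0.0, "az": 0.0, "gripper": 0.5}, {"tx": 0.3475, "ty": -0.164, "tz": 0.02, "ax": 0.0, "ay": 0.0, "az": 0.0, "gripper": 0.5}, {"tx": 0.3475, "ty": -0.164, "tz": 0.04, "ax": 0.0, "ay": 0.0, "az": 0.0, "gripper": 0.5}, {"tx": 0.3475, "ty": -0.164, "tz": 0.05, "ax": 0.0, "ay": 0.0, "az": 0.0, "gripper": 0.5}, {"tx": 0.3475, "ty": -0.164, "tz": 0.05, "ax": 0.0, "ay": 0.0, "az": 0.0, "gripper": 0.5}]' --squeeze 20

```text
time_s: 5.62
ee_pos: [0.604, -0.0328, 0.0921]
ee_rot: [0.907, 0.421, -0.002, -0.001]
ft_force: [0.4, 0.2, -2.3]
gripper_width: 0.0644
```

```bash
python3 - <<'E'
from h import *
s,M=st();go(M,s["ee_pos"],[.605,-.032,.081])
E
```

```text
t 5.62 pos [ 0.604  -0.0328  0.0921] w 0.0644 F [ 0.4  0.2 -2.3]
[[ 0.645  0.764 -0.005]
 [ 0.764 -0.645  0.001]
 [-0.002 -0.004 -1.   ]]
tool shift [0.0012 0.0003 0.0111]
```

Emit:
jog_arm --targets '[{"tx": 0.001, "ty": 0.0, "tz": 0.004, "ax": 0.0, "ay": 0.0, "az": 0.0, "gripper": 0.5}, {"tx": 0.001, "ty": 0.0, "tz": 0.007, "ax": 0.0, "ay": 0.0, "az": 0.0, "gripper": 0.5}, {"tx": 0.001, "ty": 0.0, "tz": 0.009, "ax": 0.0, "ay": 0.0, "az": 0.0, "gripper": 0.5}, {"tx": 0.001, "ty": 0.0, "tz": 0.0105, "ax": 0.0, "ay": 0.0, "az": 0.0, "gripper": 0.5}, {"tx": 0.001, "ty": 0.0, "tz": 0.0115, "ax": 0.0, "ay": 0.0, "az": 0.0, "gripper": 0.5}, {"tx": 0.001, "ty": 0.0, "tz": 0.0115, "ax": 0.0, "ay": 0.0, "az": 0.0, "gripper": 0.5}, {"tx": 0.001, "ty": 0.0, "tz": 0.0115, "ax": 0.0, "ay": 0.0, "az": 0.0, "gripper": 0.5}]' --squeeze 20

```text
time_s: 6.5
ee_pos: [0.6047, -0.032, 0.0807]
ee_rot: [0.907, 0.421, -0.002, -0.001]
ft_force: [0.4, 1.4, -2.8]
gripper_width: 0.064
```

Emit:
jog_arm --targets '[{"tx": 0.0, "ty": 0.0, "tz": 0.001, "ax": 0.0, "ay": 0.0, "az": 0.0, "gripper": 0.5}, {"tx": 0.0, "ty": 0.0, "tz": 0.0015, "ax": 0.0, "ay": 0.0, "az": 0.0, "gripper": 0.5}, {"tx": 0.0, "ty": 0.0, "tz": 0.0015, "ax": 0.0, "ay": 0.0, "az": 0.0, "gripper": 0.5}]' --squeeze 20

```text
time_s: 6.88
ee_pos: [0.6048, -0.0321, 0.0797]
ee_rot: [0.907, 0.421, -0.002, -0.001]
ft_force: [-2.1, 0.0, 3.8]
gripper_width: 0.0644
```

Contact (the force swung from -2.8 to +3.8 N). Releasing, then rising straight up.

Emit:
jog_arm --targets '[{"tx": 0.0, "ty": 0.0, "tz": 0.0, "ax": 0.0, "ay": 0.0, "az": 0.0, "gripper": 0.25}, {"tx": 0.0, "ty": 0.0, "tz": 0.0, "ax": 0.0, "ay": 0.0, "az": 0.0, "gripper": 0.15}, {"tx": 0.0, "ty": 0.0, "tz": 0.0, "ax": 0.0, "ay": 0.0, "az": 0.0, "gripper": 0.0}, {"tx": 0.0, "ty": 0.0, "tz": 0.0, "ax": 0.0, "ay": 0.0, "az": 0.0, "gripper": 0.0}, {"tx": 0.0, "ty": 0.0, "tz": 0.0, "ax": 0.0, "ay": 0.0, "az": 0.0, "gripper": 0.0}, {"tx": 0.0, "ty": 0.0, "tz": -0.02, "ax": 0.0, "ay": 0.0, "az": 0.0, "gripper": 0.0}, {"tx": 0.0, "ty": 0.0, "tz": -0.05, "ax": 0.0, "ay": 0.0, "az": 0.0, "gripper": 0.0}, {"tx": 0.0, "ty": 0.0, "tz": -0.09, "ax": 0.0, "ay": 0.0, "az": 0.0, "gripper": 0.0}, {"tx": 0.0, "ty": 0.0, "tz": -0.12, "ax": 0.0, "ay": 0.0, "az": 0.0, "gripper": 0.0}, {"tx": 0.0, "ty": 0.0, "tz": -0.14, "ax": 0.0, "ay": 0.0, "az": 0.0, "gripper": 0.0}, {"tx": 0.0, "ty": 0.0, "tz": -0.14, "ax": 0.0, "ay": 0.0, "az": 0.0, "gripper": 0.0}]' --squeeze 20

```text
time_s: 8.25
ee_pos: [0.6067, -0.032, 0.2227]
ee_rot: [0.907, 0.421, 0.0, 0.0]
ft_force: [-0.3, -0.6, 0.6]
gripper_width: 0.0919
```

```bash
python3 - <<'E'
from h import *
s,M=st();q=[.475,.336,.19];go(M,s["ee_pos"],q)
h=np.radians(-106)
for a in (h+np.pi/2,h-np.pi/2):
    y=np.array([np.cos(a),np.sin(a),0]);z=np.array([0,0,-1.]);x=np.cross(y,z)
    print((R.from_matrix(M).inv()*R.from_matrix(np.c_[x,y,z])).as_rotvec().round(3))
print(np.round(s["qpos"],3))
E
```

```text
t 8.25 pos [ 0.6067 -0.032   0.2227] w 0.0919 F [-0.3 -0.6  0.6]
[[ 0.645  0.764  0.001]
 [ 0.764 -0.645  0.   ]
 [ 0.001  0.001 -1.   ]]
tool shift [ 0.1961 -0.3381  0.0326]
[ 0.001 -0.001 -0.422]
[-1.000e-03 -1.000e-03  2.719e+00]
[ 0.228  0.411 -0.301  1.689  0.136  1.061 -0.817]
```

Emit:
jog_arm --targets '[{"tx": 0.02, "ty": -0.034, "tz": 0.0, "ax": 0.0, "ay": 0.0, "az": -0.04, "gripper": 0.0}, {"tx": 0.045, "ty": -0.078, "tz": 0.0, "ax": 0.0, "ay": 0.0, "az": -0.1, "gripper": 0.0}, {"tx": 0.072, "ty": -0.125, "tz": 0.0, "ax": 0.0, "ay": 0.0, "az": -0.16, "gripper": 0.0}, {"tx": 0.1, "ty": -0.172, "tz": 0.01, "ax": 0.0, "ay": 0.0, "az": -0.22, "gripper": 0.0}, {"tx": 0.127, "ty": -0.22, "tz": 0.01, "ax": 0.0, "ay": 0.0, "az": -0.28, "gripper": 0.0}, {"tx": 0.154, "ty": -0.266, "tz": 0.02, "ax": 0.0, "ay": 0.0, "az": -0.34, "gripper": 0.0}, {"tx": 0.18, "ty": -0.31, "tz": 0.03, "ax": 0.0, "ay": 0.0, "az": -0.4, "gripper": 0.0}, {"tx": 0.196, "ty": -0.338, "tz": 0.033, "ax": 0.0, "ay": 0.0, "az": -0.422, "gripper": 0.0}, {"tx": 0.196, "ty": -0.338, "tz": 0.033, "ax": 0.0, "ay": 0.0, "az": -0.422, "gripper": 0.0}, {"tx": 0.196, "ty": -0.338, "tz": 0.033, "ax": 0.0, "ay": 0.0, "az": -0.422, "gripper": 0.0}]' --squeeze 20

```text
time_s: 9.5
ee_pos: [0.4754, 0.3346, 0.1892]
ee_rot: [0.799, 0.601, -0.0, 0.001]
ft_force: [0.1, -0.8, -0.6]
gripper_width: 0.0923
```

```bash
python3 - <<'E'
from h import *
s,M=st();go(M,s["ee_pos"],[.475,.336,.054])
a=shot("top","t3.png")[:,:,::-1];b=shot("scene","s3.png")[:,:,::-1]
f=lambda x:cv2.resize(x,(400,400),interpolation=cv2.INTER_CUBIC)
cv2.imwrite("pics/c3.png",np.hstack([f(a[130:200,200:270]),f(b[60:160,280:400])]))
E
```

```text
t 9.5 pos [0.4754 0.3346 0.1892] w 0.0923 F [ 0.1 -0.8 -0.6]
[[ 0.277  0.961  0.001]
 [ 0.961 -0.277 -0.001]
 [-0.001  0.001 -1.   ]]
tool shift [ 0.0014 -0.0009  0.1352]
```

View pics/c3.png

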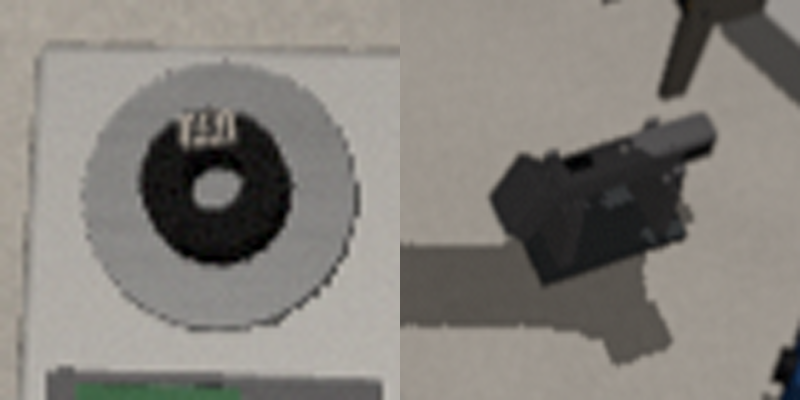

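The roll lies in the middle of the pan (crop 216,187; pan 220,195), label towards +x (208,128). Now gripping the scanner.

Emit:
jog_arm --targets '[{"tx": 0.001, "ty": -0.001, "tz": 0.04, "ax": 0.0, "ay": 0.0, "az": 0.0, "gripper": 0.0}, {"tx": 0.001, "ty": -0.001, "tz": 0.075, "ax": 0.0, "ay": 0.0, "az": 0.0, "gripper": 0.0}, {"tx": 0.001, "ty": -0.001, "tz": 0.105, "ax": 0.0, "ay": 0.0, "az": 0.0, "gripper": 0.0}, {"tx": 0.001, "ty": -0.001, "tz": 0.125, "ax": 0.0, "ay": 0.0, "az": 0.0, "gripper": 0.0}, {"tx": 0.001, "ty": -0.001, "tz": 0.135, "ax": 0.0, "ay": 0.0, "az": 0.0, "gripper": 0.0}, {"tx": 0.001, "ty": -0.001, "tz": 0.135, "ax": 0.0, "ay": 0.0, "az": 0.0, "gripper": 0.0}, {"tx": 0.001, "ty": -0.001, "tz": 0.135, "ax": 0.0, "ay": 0.0, "az": 0.0, "gripper": 0.3}, {"tx": 0.001, "ty": -0.001, "tz": 0.135, "ax": 0.0, "ay": 0.0, "az": 0.0, "gripper": 0.5}, {"tx": 0.001, "ty": -0.001, "tz": 0.135, "ax": 0.0, "ay": 0.0, "az": 0.0, "gripper": 0.65}, {"tx": 0.001, "ty": -0.001, "tz": 0.135, "ax": 0.0, "ay": 0.0, "az": 0.0, "gripper": 0.85}, {"tx": 0.001, "ty": -0.001, "tz": 0.135, "ax": 0.0, "ay": 0.0, "az": 0.0, "gripper": 0.85}, {"tx": 0.001, "ty": -0.001, "tz": 0.135, "ax": 0.0, "ay": 0.0, "az": 0.0, "gripper": 0.85}, {"tx": 0.001, "ty": -0.001, "tz": 0.135, "ax": 0.0, "ay": 0.0, "az": 0.0, "gripper": 0.85}, {"tx": 0.001, "ty": -0.001, "tz": 0.135, "ax": 0.0, "ay": 0.0, "az": 0.0, "gripper": 0.85}]' --squeeze 20

```text
time_s: 11.35
ee_pos: [0.4753, 0.3353, 0.0545]
ee_rot: [0.799, 0.601, 0.0, 0.001]
ft_force: [-0.2, 0.0, -0.9]
gripper_width: 0.03
```

```bash
python3 - <<'E'
from h import *
s,M=st()
L=onz("top",[[236.0,152.0]],.108)[0];print("label",L,"roll",onz("top",[[237.4,162.3]],.108),"pan",onz("top",[[238.1,163.7]],.07))
E
```

```text
t 11.35 pos [0.4753 0.3353 0.0545] w 0.03 F [-0.2  0.  -0.9]
[[ 0.278  0.96   0.001]
 [ 0.96  -0.278 -0.001]
 [-0.001  0.001 -1.   ]]
label [ 0.62824364 -0.03002613  0.108     ] roll [[ 0.60190019 -0.03315692  0.108     ]] pan [[ 0.60695895 -0.03210077  0.07      ]]
```

Handle gripped at 30.0 mm. Lifting it out of the saddles and carrying it to the scan pose.

Emit:
jog_arm --targets '[{"tx": 0.0, "ty": 0.0, "tz": -0.01, "ax": 0.0, "ay": 0.0, "az": 0.0, "gripper": 0.85}, {"tx": 0.0, "ty": 0.0, "tz": -0.03, "ax": 0.0, "ay": 0.0, "az": 0.0, "gripper": 0.85}, {"tx": 0.0, "ty": 0.0, "tz": -0.055, "ax": 0.0, "ay": 0.0, "az": 0.0, "gripper": 0.85}, {"tx": 0.0, "ty": 0.0, "tz": -0.085, "ax": 0.0, "ay": 0.0, "az": 0.0, "gripper": 0.85}, {"tx": 0.0, "ty": 0.0, "tz": -0.115, "ax": 0.0, "ay": 0.0, "az": 0.0, "gripper": 0.85}, {"tx": 0.0, "ty": 0.0, "tz": -0.14, "ax": 0.0, "ay": 0.0, "az": 0.0, "gripper": 0.85}, {"tx": -0.006, "ty": 0.01, "tz": -0.145, "ax": 0.0, "ay": 0.0, "az": 0.0, "gripper": 0.85}, {"tx": -0.021, "ty": 0.035, "tz": -0.145, "ax": 0.0, "ay": 0.0, "az": 0.0, "gripper": 0.85}, {"tx": -0.043, "ty": 0.07, "tz": -0.145, "ax": 0.0, "ay": 0.0, "az": 0.0, "gripper": 0.85}, {"tx": -0.065, "ty": 0.105, "tz": -0.145, "ax": 0.0, "ay": 0.0, "az": 0.0, "gripper": 0.85}, {"tx": -0.087, "ty": 0.14, "tz": -0.145, "ax": 0.0, "ay": 0.0, "az": 0.0, "gripper": 0.85}, {"tx": -0.109, "ty": 0.175, "tz": -0.145, "ax": 0.0, "ay": 0.0, "az": 0.0, "gripper": 0.85}, {"tx": -0.13, "ty": 0.21, "tz": -0.145, "ax": 0.0, "ay": 0.0, "az": 0.0, "gripper": 0.85}, {"tx": -0.146, "ty": 0.235, "tz": -0.145, "ax": 0.0, "ay": 0.0, "az": 0.0, "gripper": 0.85}, {"tx": -0.154, "ty": 0.248, "tz": -0.143, "ax": 0.0, "ay": 0.0, "az": 0.0, "gripper": 0.85}, {"tx": -0.154, "ty": 0.248, "tz": -0.143, "ax": 0.0, "ay": 0.0, "az": 0.0, "gripper": 0.85}, {"tx": -0.154, "ty": 0.248, "tz": -0.143, "ax": 0.0, "ay": 0.0, "az": 0.0, "gripper": 0.85}]' --squeeze 25

```text
time_s: 13.48
ee_pos: [0.6694, 0.1201, 0.1977]
ee_rot: [0.799, 0.602, -0.0, 0.0]
ft_force: [0.2, 0.1, -1.3]
gripper_width: 0.0298
```

```bash
python3 - <<'E'
from h import *
s,M=st();h=-M[:,0];k=-M[:,2];p=s["ee_pos"]+.0055*k-.0012*h
w=p+.0993*h-.0125*k;b=np.cos(np.radians(55))*h-np.sin(np.radians(55))*k
L=np.array([.6275,-.031,.108]);d=(L-w)@b;print("dist",d,"miss world",(L-w-d*b).round(4),"across y",(L-w)@np.cross(k,h))
a=shot("top","t4.png")[:,:,::-1];b_=shot("scene","s4.png")[:,:,::-1]
f=lambda x,w:cv2.resize(x,(w,400),interpolation=cv2.INTER_CUBIC)
A=a[120:200,180:260].copy();B=b_[120:240,230:350]
cv2.imwrite("pics/c4.png",np.hstack([f(A,400),f(B,400)]))
print("expected window px",proj("top",[w]),"label",proj("top",[L]),proj("scene",[w,L]),"head end handle", proj("top",[p+.06*h+.026*k,p-.1*h+.026*k]))
E
```

```text
t 13.47 pos [0.6694 0.1201 0.1977] w 0.0298 F [ 0.2  0.1 -1.3]
[[ 0.276  0.961  0.   ]
 [ 0.961 -0.276 -0.   ]
 [-0.     0.    -1.   ]]
dist 0.10145914802516395 miss world [ 0.0013 -0.0009  0.0004] across y 0.001450446792003764
expected window px [[208.50129186 137.57953802]] label [[236.39468473 152.27862766]] [[304.42053524 167.33750495]
 [278.15374064 193.54385614]] head end handle [[188.58131497 128.2349115 ]
 [120.84859243 111.83162222]]
```

View pics/c4.png

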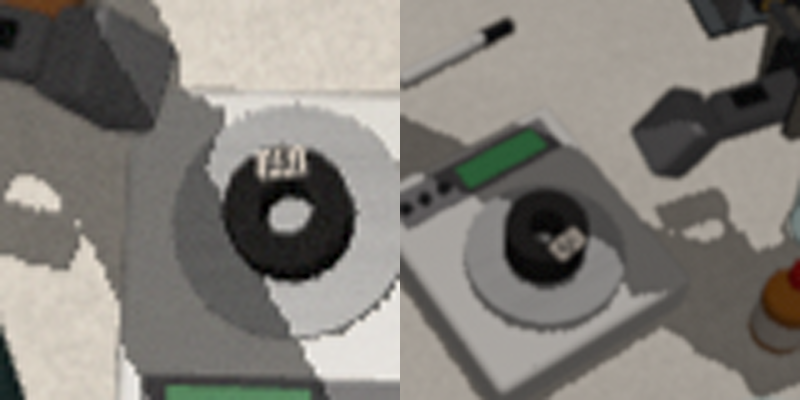

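The scanner is level and its head (top crop 140,80; scene crop 668,135) points at the label (280,163 / 567,243). The nose edge in the scene view, about (654,156), agrees with the predicted window at (648,158), and the computed beam miss is about 1.5 mm at 101 mm range. Holding.

Emit:
jog_arm --targets '[{"tx": 0.0, "ty": 0.001, "tz": 0.0, "ax": 0.0, "ay": 0.0, "az": 0.0, "gripper": 0.85}, {"tx": 0.0, "ty": 0.001, "tz": 0.0, "ax": 0.0, "ay": 0.0, "az": 0.0, "gripper": 0.85}, {"tx": 0.0, "ty": 0.001, "tz": 0.0, "ax": 0.0, "ay": 0.0, "az": 0.0, "gripper": 0.85}, {"tx": 0.0, "ty": 0.001, "tz": 0.0, "ax": 0.0, "ay": 0.0, "az": 0.0, "gripper": 0.85}, {"tx": 0.0, "ty": 0.001, "tz": 0.0, "ax": 0.0, "ay": 0.0, "az": 0.0, "gripper": 0.85}, {"tx": 0.0, "ty": 0.001, "tz": 0.0, "ax": 0.0, "ay": 0.0, "az": 0.0, "gripper": 0.85}, {"tx": 0.0, "ty": 0.001, "tz": 0.0, "ax": 0.0, "ay": 0.0, "az": 0.0, "gripper": 0.85}, {"tx": 0.0, "ty": 0.001, "tz": 0.0, "ax": 0.0, "ay": 0.0, "az": 0.0, "gripper": 0.85}, {"tx": 0.0, "ty": 0.001, "tz": 0.0, "ax": 0.0, "ay": 0.0, "az": 0.0, "gripper": 0.85}, {"tx": 0.0, "ty": 0.001, "tz": 0.0, "ax": 0.0, "ay": 0.0, "az": 0.0, "gripper": 0.85}, {"tx": 0.0, "ty": 0.001, "tz": 0.0, "ax": 0.0, "ay": 0.0, "az": 0.0, "gripper": 0.85}, {"tx": 0.0, "ty": 0.001, "tz": 0.0, "ax": 0.0, "ay": 0.0, "az": 0.0, "gripper": 0.85}, {"tx": 0.0, "ty": 0.001, "tz": 0.0, "ax": 0.0, "ay": 0.0, "az": 0.0, "gripper": 0.85}, {"tx": 0.0, "ty": 0.001, "tz": 0.0, "ax": 0.0, "ay": 0.0, "az": 0.0, "gripper": 0.85}, {"tx": 0.0, "ty": 0.001, "tz": 0.0, "ax": 0.0, "ay": 0.0, "az": 0.0, "gripper": 0.85}, {"tx": 0.0, "ty": 0.001, "tz": 0.0, "ax": 0.0, "ay": 0.0, "az": 0.0, "gripper": 0.85}, {"tx": 0.0, "ty": 0.001, "tz": 0.0, "ax": 0.0, "ay": 0.0, "az": 0.0, "gripper": 0.85}, {"tx": 0.0, "ty": 0.001, "tz": 0.0, "ax": 0.0, "ay": 0.0, "az": 0.0, "gripper": 0.85}, {"tx": 0.0, "ty": 0.001, "tz": 0.0, "ax": 0.0, "ay": 0.0, "az": 0.0, "gripper": 0.85}, {"tx": 0.0, "ty": 0.001, "tz": 0.0, "ax": 0.0, "ay": 0.0, "az": 0.0, "gripper": 0.85}]' --squeeze 25

```text
time_s: 16.08
ee_pos: [0.6706, 0.1199, 0.1981]
ee_rot: [0.799, 0.602, 0.0, 0.0]
ft_force: [-0.3, -0.5, -1.2]
gripper_width: 0.0298
```

```bash
python3 - <<'E'
from h import *
s,M=st();go(M,s["ee_pos"],[.4753,.3353,.20])
E
```

```text
t 16.07 pos [0.6706 0.1199 0.1981] w 0.0298 F [-0.3 -0.5 -1.2]
[[ 0.276  0.961  0.001]
 [ 0.961 -0.276 -0.   ]
 [-0.     0.001 -1.   ]]
tool shift [ 0.1531 -0.2472 -0.0021]
```

Quick check of scanner slip or sag from the pictures already taken, before leaving the scan pose: the dark button on the handle, before the grip and while held.

```bash
python3 - <<'E'
from h import *
h=np.array([-.276,-.961,0]);y=np.array([.961,-.276,0]);o0=np.array([.4754,.3365,.06])
b0=tri((60+430/9.224-.45,185+337/9.23-.45),(300+(568-400)*.2-.4,80+(468-400)*.3-.4));print(b0)
f=lambda b,o:print((b-o)@h,(b-o)@y,(b-o)[2])
f(onz("top",[(60+430/9.224-.45,185+337/9.23-.45)],.086)[0],o0)
f(onz("scene",[(300+168*.2-.4,80+68*.3-.4)],.086)[0],o0)
o=np.array([.6694,.1201,.2032])-.0012*h
f(onz("scene",[(230+348/3.333-.35,120+93/3.333-.35)],o[2]+.026)[0],o)
m=(cv2.imread("pics/t4.png").max(2)<22).astype(np.uint8)[100:150,150:215]
k,l,st_,c=cv2.connectedComponentsWithStats(m)
for i in range(1,k):
  if st_[i,4]>8: print(st_[i],c[i]+[150,100]); f(onz("top",[c[i]+[150,100]],o[2]+.026)[0],o)
E
```

```text
(array([0.4657, 0.3028, 0.0907]), np.float64(3.4))
0.034761668789359934 -0.0005812977152169983 0.025999999999999968
0.030151164503843565 -0.004011831325542605 0.025999999999999968
0.030549044205004244 -0.004251397774899892 0.025999999999999968
[ 3  0  7  9 36] [156.02777778 102.94444444]
-0.028298848293894046 0.03879911360760388 0.025999999999999968
[13  0  6  4 11] [165.45454545 101.36363636]
-0.00864228818390267 0.04736876331853926 0.025999999999999968
[20  0  4  5 12] [171.33333333 101.66666667]
0.004494886003552998 0.0498027057444866 0.025999999999999968
[17 13  4  5 10] [168.4 115.3]
0.007632610289949702 0.0177496490485219 0.025999999999999968
[23 23 10  6 44] [177.63636364 125.54545455]
0.034657038857873794 7.450857820101959e-05 0.025999999999999968
[13 27  3  5 10] [164.3 128.7]
0.007992656984752999 -0.013942214818562376 0.025999999999999968
```

There was no slip: the button sits at the same place in the scanner frame before and during the hold, in both cameras (34.8 and 34.7 mm; 30.2 and 30.5 mm). Returning to the rest.

Emit:
jog_arm --targets '[{"tx": 0.01, "ty": -0.016, "tz": -0.002, "ax": 0.0, "ay": 0.0, "az": 0.0, "gripper": 0.85}, {"tx": 0.03, "ty": -0.048, "tz": -0.002, "ax": 0.0, "ay": 0.0, "az": 0.0, "gripper": 0.85}, {"tx": 0.052, "ty": -0.084, "tz": -0.002, "ax": 0.0, "ay": 0.0, "az": 0.0, "gripper": 0.85}, {"tx": 0.074, "ty": -0.12, "tz": -0.002, "ax": 0.0, "ay": 0.0, "az": 0.0, "gripper": 0.85}, {"tx": 0.096, "ty": -0.155, "tz": -0.002, "ax": 0.0, "ay": 0.0, "az": 0.0, "gripper": 0.85}, {"tx": 0.118, "ty": -0.19, "tz": -0.002, "ax": 0.0, "ay": 0.0, "az": 0.0, "gripper": 0.85}, {"tx": 0.137, "ty": -0.221, "tz": -0.002, "ax": 0.0, "ay": 0.0, "az": 0.0, "gripper": 0.85}, {"tx": 0.149, "ty": -0.24, "tz": -0.002, "ax": 0.0, "ay": 0.0, "az": 0.0, "gripper": 0.85}, {"tx": 0.153, "ty": -0.247, "tz": -0.002, "ax": 0.0, "ay": 0.0, "az": 0.0, "gripper": 0.85}, {"tx": 0.153, "ty": -0.247, "tz": -0.002, "ax": 0.0, "ay": 0.0, "az": 0.0, "gripper": 0.85}, {"tx": 0.153, "ty": -0.247, "tz": 0.03, "ax": 0.0, "ay": 0.0, "az": 0.0, "gripper": 0.85}, {"tx": 0.153, "ty": -0.247, "tz": 0.06, "ax": 0.0, "ay": 0.0, "az": 0.0, "gripper": 0.85}, {"tx": 0.153, "ty": -0.247, "tz": 0.085, "ax": 0.0, "ay": 0.0, "az": 0.0, "gripper": 0.85}, {"tx": 0.153, "ty": -0.247, "tz": 0.1, "ax": 0.0, "ay": 0.0, "az": 0.0, "gripper": 0.85}, {"tx": 0.153, "ty": -0.247, "tz": 0.1, "ax": 0.0, "ay": 0.0, "az": 0.0, "gripper": 0.85}, {"tx": 0.153, "ty": -0.247, "tz": 0.1, "ax": 0.0, "ay": 0.0, "az": 0.0, "gripper": 0.85}]' --squeeze 25

```text
time_s: 18.08
ee_pos: [0.4763, 0.3354, 0.0988]
ee_rot: [0.799, 0.602, 0.001, 0.0]
ft_force: [-0.3, 0.4, -1.2]
gripper_width: 0.0293
```

```bash
python3 - <<'E'
from h import *
s,M=st();go(M,s["ee_pos"],[.4753,.3353,.0545])
E
```

```text
t 18.07 pos [0.4763 0.3354 0.0988] w 0.0293 F [-0.3  0.4 -1.2]
[[ 0.276  0.961  0.002]
 [ 0.961 -0.276  0.001]
 [ 0.001  0.002 -1.   ]]
tool shift [-0.0005 -0.001   0.0443]
```

Emit:
jog_arm --targets '[{"tx": 0.0, "ty": -0.001, "tz": 0.015, "ax": 0.0, "ay": 0.0, "az": 0.0, "gripper": 0.85}, {"tx": 0.0, "ty": -0.001, "tz": 0.027, "ax": 0.0, "ay": 0.0, "az": 0.0, "gripper": 0.85}, {"tx": 0.0, "ty": -0.001, "tz": 0.036, "ax": 0.0, "ay": 0.0, "az": 0.0, "gripper": 0.85}, {"tx": 0.0, "ty": -0.001, "tz": 0.041, "ax": 0.0, "ay": 0.0, "az": 0.0, "gripper": 0.85}, {"tx": 0.0, "ty": -0.001, "tz": 0.0435, "ax": 0.0, "ay": 0.0, "az": 0.0, "gripper": 0.85}, {"tx": 0.0, "ty": -0.001, "tz": 0.0445, "ax": 0.0, "ay": 0.0, "az": 0.0, "gripper": 0.85}, {"tx": 0.0, "ty": -0.001, "tz": 0.0445, "ax": 0.0, "ay": 0.0, "az": 0.0, "gripper": 0.85}, {"tx": 0.0, "ty": -0.001, "tz": 0.0445, "ax": 0.0, "ay": 0.0, "az": 0.0, "gripper": 0.85}]' --squeeze 25

```text
time_s: 19.08
ee_pos: [0.4756, 0.3359, 0.0546]
ee_rot: [0.799, 0.601, 0.001, 0.0]
ft_force: [-1.1, -0.0, -0.5]
gripper_width: 0.03
```

Back at the height it was gripped at. Releasing and rising.

Emit:
jog_arm --targets '[{"tx": 0.0, "ty": 0.0, "tz": 0.0, "ax": 0.0, "ay": 0.0, "az": 0.0, "gripper": 0.55}, {"tx": 0.0, "ty": 0.0, "tz": 0.0, "ax": 0.0, "ay": 0.0, "az": 0.0, "gripper": 0.3}, {"tx": 0.0, "ty": 0.0, "tz": 0.0, "ax": 0.0, "ay": 0.0, "az": 0.0, "gripper": 0.0}, {"tx": 0.0, "ty": 0.0, "tz": 0.0, "ax": 0.0, "ay": 0.0, "az": 0.0, "gripper": 0.0}, {"tx": 0.0, "ty": 0.0, "tz": 0.0, "ax": 0.0, "ay": 0.0, "az": 0.0, "gripper": 0.0}, {"tx": 0.0, "ty": 0.0, "tz": 0.0, "ax": 0.0, "ay": 0.0, "az": 0.0, "gripper": 0.0}, {"tx": 0.0, "ty": 0.0, "tz": -0.02, "ax": 0.0, "ay": 0.0, "az": 0.0, "gripper": 0.0}, {"tx": 0.0, "ty": 0.0, "tz": -0.05, "ax": 0.0, "ay": 0.0, "az": 0.0, "gripper": 0.0}, {"tx": 0.0, "ty": 0.0, "tz": -0.09, "ax": 0.0, "ay": 0.0, "az": 0.0, "gripper": 0.0}, {"tx": 0.0, "ty": 0.0, "tz": -0.14, "ax": 0.0, "ay": 0.0, "az": 0.0, "gripper": 0.0}, {"tx": 0.0, "ty": 0.0, "tz": -0.18, "ax": 0.0, "ay": 0.0, "az": 0.0, "gripper": 0.0}, {"tx": -0.05, "ty": -0.05, "tz": -0.2, "ax": 0.0, "ay": 0.0, "az": 0.0, "gripper": 0.0}, {"tx": -0.1, "ty": -0.1, "tz": -0.2, "ax": 0.0, "ay": 0.0, "az": 0.0, "gripper": 0.0}, {"tx": -0.12, "ty": -0.12, "tz": -0.2, "ax": 0.0, "ay": 0.0, "az": 0.0, "gripper": 0.0}, {"tx": -0.12, "ty": -0.12, "tz": -0.2, "ax": 0.0, "ay": 0.0, "az": 0.0, "gripper": 0.0}, {"tx": -0.12, "ty": -0.12, "tz": -0.2, "ax": 0.0, "ay": 0.0, "az": 0.0, "gripper": 0.0}]' --squeeze 20

```text
time_s: 21.08
ee_pos: [0.3275, 0.2542, 0.2554]
ee_rot: [0.799, 0.601, 0.003, 0.001]
ft_force: [0.4, 0.6, 0.8]
gripper_width: 0.0921
```

```bash
python3 - <<'E'
from h import *
s,M=st()
a=shot("top","t5.png")[:,:,::-1];b=shot("scene","s5.png")[:,:,::-1]
f=lambda x,h:cv2.resize(x,(400,h),interpolation=cv2.INTER_CUBIC)
cv2.imwrite("pics/c5.png",np.vstack([np.hstack([f(a[185:250,50:150],260),f(b[75:140,295:395],260)]),np.hstack([f(a,300),f(b,300)])]))
E
```

```text
t 21.07 pos [0.3275 0.2542 0.2554] w 0.0921 F [0.4 0.6 0.8]
[[ 0.276  0.961  0.005]
 [ 0.961 -0.276  0.002]
 [ 0.004  0.005 -1.   ]]
```

View pics/c5.png

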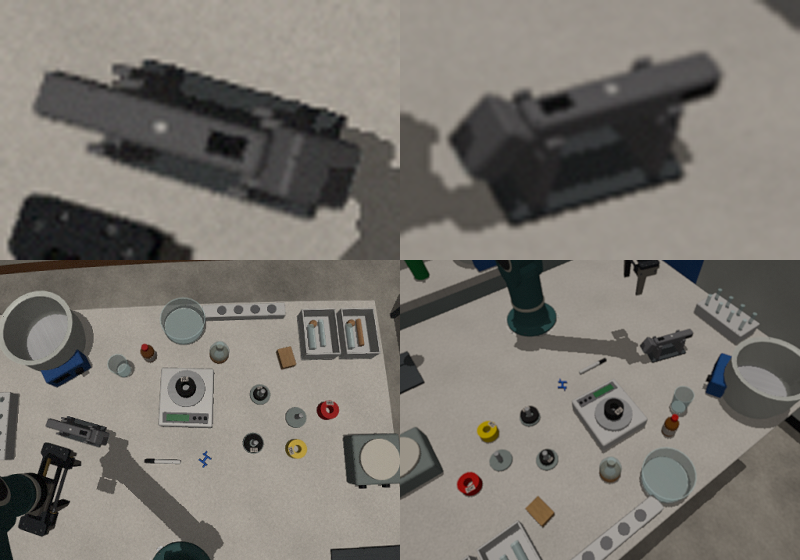

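The scanner lies in both saddles as at the start (dot at crop 160,127, where it was before, nose to the right). The roll is mid-pan (top 186,387), the bystanders are unmoved and the arm is clear, so I'm handing in.

```bash
python3 -c "
from station import robot
print(robot.job_done())"
```

```text
the job is handed in; nothing more can be done
None
```

The wide roll was weighed and scanned, the scanner is back in its rest, and the job was handed in at about 21 s of robot time (the limit is 72 s). No verdict was reported.

- **Roll:** I slid the wide roll straight up off its spindle at about (0.507, -0.403). I lowered it onto the pan, label up, with about 4 N on contact before release. It was released about 2 mm from the measured pan centre, and the last pictures show it lying flat in the middle.
- **Scan:** I held the scanner still for 2.5 s with the beam about 10 cm from the label. The computed beam miss was about 1.5 mm, and the angle was about 35° off straight down. A mark on the handle sat in the same place before and during the hold in both cameras, so it had not slipped or sagged. The window faces away from both cameras, so the aim is computed from the grip pose, with the visible nose edge as a rough check.
- **Scanner return:** I put it back at the pose it was gripped from, to within 1 mm. The last pictures show it in both saddles, nose the same way as before.
- **Everything else:** By eye, the bystanders and the red and yellow rolls had not moved, and the gripper was open and clear.

The first move call was refused as invalid input. It moved nothing and was sent again with every field filled in. The two cameras disagreed by 3 to 6 mm on some points I picked by eye, which was within the tolerances.

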